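# Feel open the forgotten dial lock and hold up its shackle

## Robot

A 6-joint arm with a two-finger parallel gripper is mounted at the origin on a cart in front of the work surface, level with it; the furniture and walls round the work are solid. World frame = base frame: x ahead of the robot, y to its left, z up, the work surface at z = 0. Lengths are in mm, angles in rad, forces in N, time in s.
With the tool pointing down it reaches from about 350 to 875 mm from the base axis. Payload 4.2 kg.
Tool frame: the origin (TCP) lies at the very end of the fingers, on their centre line; the grasp point (between the pads) lies 19 mm behind it; z points along the fingers, y is the line along which they close (so a half turn about z gives the same grasp; the last joint's range is limited). The gripper opens to 85 mm and grips with 20 to 120 N. Pads are 22 mm wide; open, the fingers measure 114 mm over their backs; the gripper's body (76 mm by 85 mm) begins 54 mm behind the grasp point. The pads swing forward as they close: fully open they stand 13 mm farther back than shut.
Start: joints at [1.383, 0.385, 0.008, 0, -1.194, -0.259], TCP at [270.017, 563.64, 192.412] pointing down, gripper open.
Joint ranges: [-3.14, 3.14], [-1.21, 2.06], [-1.07, 1.41], [-3.16, 2.05], [-2.99, -0.16], [-3.1, 3.1]. Speed limits (rad/s): [2.79, 2.79, 3.14, 3.14, 3.14, 3.14].

## Interface

Orientations are given as a unit quaternion [x, y, z, w].
In Python, from bench import arm, optics gives the robot as it stands. The module is installed in compiled form; this text tells all that it offers.
- The arm moves only by the tool step_arm, never from a script. Its argument "motion" is a list of rows, each an object with "dr": the turn, a rotation vector about the tool's x, y, z in units of 8 degrees (1.0 is 8 degrees), a list of three; "slide": the shift along the tool's x, y, z in mm, a list of three; "jaw": the finger opening in mm, from 0 to 85.4. A call has exactly 8 rows; each row is the pose to reach, as a shift and turn from the pose commanded when the call began, along the tool's axes at that moment; what a row does not reach only later rows make up. A row lasts 1/8 s, in which the tool goes at most 62.5 mm and 10.7 degrees, less where a joint would pass 70% of its speed; a pose out of reach is approached as far as the arm can. A call with a gripper value outside its range is refused whole. The fingers move at their own pace and stop on an object; the grip force is fixed at half the most. Time passes only in rows, so rows that repeat a pose let the fingers close, or fill a call up. It gives the time, the measured TCP pose, the force, the opening and the grip force at its end, in the units of the state.
- arm.read_state(): the state, without advancing time (a new reading comes with each control period).
- optics.get_image(name): name is "side" or "top" or "wrist"; returns the picture (384x512x3 uint8, blue, green, red); there is no depth.
- optics.camera_info(name): a dict with "camera_matrix" (3x3 intrinsics, pixels), "view" (4x4, takes a point from world to camera coordinates); the wrist camera has in their place "T_tool_cam" (4x4, takes a point from camera to tool coordinates, whose origin is the TCP and whose axes are the flange's). Camera axes: x right, y up, looking along -z (the intrinsics and any distortion apply to the point x, -y, -z); pixel columns grow to the right and rows downward; lengths in mm; the calibration is good to about 2 mm. The wrist camera is an equidistant fisheye: a pixel r from the principal point sees the ray r / f radians off the axis. A picture is of the moment at which its call begins: read the wrist's pose just before it. camera_info takes no time and is no camera call.
- arm.job_done(): hands the job in; it is judged then, once.
The state is a dict: "clock": time; "joints": joint angles; "joint_vel": joint speeds; "joint_efforts": joint torques, N m; "position": TCP position; "ee_rot": TCP orientation; "contact_force": force on the tool from outside, world axes, zero at the start; "wrist_torque": the same for the moment, N m; "gripper_width": finger opening in mm; "grasp_force": force on a finger pad.
Only numpy, scipy, OpenCV 4.12 (cv2) and the standard library are available. Lean on these libraries where they do the work, as an engineer would, in place of code of your own. Each camera call takes 0.05 s, during which the arm holds its last target. There are 200 camera calls.

## Task

The number of the dial lock on the wooden chemicals chest has been forgotten: turn the round black dial slowly anticlockwise (seen from above), feeling for the notch, until the dial stops dead and the steel shackle springs up by itself. Then let go of the dial, take the shackle by its bow, pull it straight up out of the lock and present it: finish while still holding it still and upright in the gripper, at least 10 cm higher than it sat when locked. Leave the tub, the bottle and the film can round the chest where they stand.

Things in the scene. Friction and masses are not known exactly. Their poses are not given: they have to be found in the camera images.
- chest: light wooden chest, 204 x 244 x 70 mm high, fixed to the bench, stays shut; position and yaw differ each time. Origin at the centre of its underside, z up, -x is its front (toward the robot), y to its left. A dark steel lock housing stands on its lid.
- lock_top (a point): on the flat top of the lock housing, 120 mm over the bench, above the chest's origin. The housing reaches 46 mm either side along the chest's x and from y = -66 to +70 mm. The black dial stands on it at x 0, y +26 mm; the shackle at x 0, y -44 mm, in a T-shaped slot with 2 mm clearance each side.
- dial_grip (a point): point on the vertical axis of the round black knurled dial, 18 mm above the housing's top; the dial is 36 mm in diameter and 34 mm high (120 to 154 mm over the bench). Grip it across its diameter at any yaw. Axes as the chest's.
- dial (a joint): dial angle (rad), growing anticlockwise seen from above; starts at -0.15 to 0.15. It turns easily (0.1 N m) until, after a hidden turn of 0.35 to 1.5 rad, the foot of the shackle springs into the notch: the shackle rises 7 mm by itself and the dial is stopped hard within 0.4 rad more. Its red mark is no guide to the notch.
- shackle_bow (a point): centre of the shackle's level top bar, its top 5 mm higher. Locked, it is 165 mm over the bench, popped up 172 mm. The loose shackle (140 g) is an upright U of round steel bar 10 mm thick, 46 mm wide along its own x; the straight top bar is 22 mm long along x: grip it across its 10 mm (fingers closing along y). Axes as the chest's when locked.
- shackle_foot (a point): centre of the underside of the shackle's foot, 73 mm below its bow, hidden in the housing. From it a tongue 8 mm wide and high reaches 47 mm in +y (toward the dial). Until the notch is found a brass disc above the tongue blocks it; then the shackle comes out when lifted straight up by more than 30 mm.
- tub_mid (a point): middle of a pigment tub with black lid, 56 mm diameter, 52 mm high, a bystander standing on the bench beside the chest
- amber_mid (a point): middle of a small brown bottle with black cap, 32 mm diameter, 72 mm high, a bystander
- can_mid (a point): middle of a pale film can with grey lid, 35 mm diameter, 51 mm high, a bystander
Mind the look-alikes: they are no part of the job. What is shaped like the part that bears shackle_bow but blue or pink is not meant.

How it is judged (in metres and radians):
On the way, in this order (a step that is already met when the one before it is completed fails the run):
1. the dial has been turned anticlockwise to its notch and the shackle has sprung up by itself, untouched by the fingers (value of joint dial above 0.25 rad and z of shackle_bow in the frame of chest between 0.169 and 0.185 m and contact force between the fingers and shackle below 0.5 N), for 0.2 s.
2. the shackle has been pulled out of the lock in the fingers (z of shackle_bow in the frame of chest above 0.21 m and contact force between the fingers and shackle above 1 N), for 0.1 s.
At the end, for the whole second after the job is handed in: The shackle is held in the fingers, still and upright (within 20 degrees), its bow at least 100 mm above its locked height (over 265 mm above the bench), touching nothing of the lock; tub, bottle and film can are within 30 mm of where they stood (height (world z) of shackle_bow above 0.265 m and angle between shackle_bow's own z axis and vertical below 0.35 rad and contact force between the fingers and shackle above 1 N and contact force between shackle and chest below 0.1 N and linear speed of shackle below 0.03 m/s and distance of each of tub_mid, amber_mid, can_mid from where it was at the start of the episode below 0.03 m); the arm keeps its last pose, push and grip.
It fails at once if the tub is knocked away (over 30 mm) or tipped (over 17 degrees) (distance of tub_mid from where it was at the start of the episode above 0.03 m or angle between tub_mid's own z axis and vertical above 0.3 rad).
It fails at once if the bottle is knocked away (over 30 mm) or tipped (over 17 degrees) (distance of amber_mid from where it was at the start of the episode above 0.03 m or angle between amber_mid's own z axis and vertical above 0.3 rad).
It fails at once if the film can is knocked away (over 30 mm) or tipped (over 17 degrees) (distance of can_mid from where it was at the start of the episode above 0.03 m or angle between can_mid's own z axis and vertical above 0.3 rad).
It also fails if it takes over 42 s, if anything falls off the work surface, if the arm or the gripper's body presses on something with over 40 N, if the wrist force passes 120 N, or if a joint passes its speed limit or range.

## Working session

There is one attempt and no reset: what is moved stays moved. The work goes in short steps, Python scripts to look and compute and a tool call to move; the robot and the scene stay as the last step left them, time stands still between calls to the robot, and variables do not carry over. Pictures are saved under pics/ and viewed, at most 10 in all, crops included, and the job is handed in when it is done.

Besides the shell and the picture viewer there is one more tool, called after ">>>" as name([rows], argument=value, ...), one row to a line, values as JSON. step_arm: Moves the arm, as the interface text tells. Its arguments: {"type":"object","properties":{"motion":{"type":"array","items":{"type":"object","properties":{"dr":{"type":"array","items":{"type":"number"}},"slide":{"type":"array","items":{"type":"number"}},"jaw":{"type":"number"}}}}},"required":["motion"]}

```bash
mkdir -p pics
python3 - <<'E'
from bench import arm, optics
import cv2, numpy as np
np.set_printoptions(precision=4,suppress=True)
print(arm.read_state())
for n in("top","side","wrist"):
    im=optics.get_image(n); cv2.imwrite(f"pics/{n}0.png",im); print(n,optics.camera_info(n))
a=cv2.imread("pics/top0.png");b=cv2.imread("pics/side0.png")
E
```

```text
{'clock': 0.0, 'joints': array([ 1.3826,  0.3855,  0.0066, -0.0005, -1.194 , -0.2586]), 'joint_vel': array([ 0.0003,  0.0004,  0.0007,  0.0002, -0.0012, -0.001 ]), 'joint_efforts': array([  0.0004, -39.2288,  18.8399,   4.1861,  -0.0047,  -0.    ]), 'position': array([269.7344, 563.0722, 191.3324]), 'ee_rot': array([ 0.9751, -0.2216, -0.0002,  0.001 ]), 'contact_force': array([0.4633, 0.6441, 0.4785]), 'wrist_torque': array([ 0.004 ,  0.0292, -0.0092]), 'grasp_force': 0.0, 'gripper_width': 85.37251790407755}
top {'camera_matrix': array([[424.1957,   0.    , 249.5985],
       [  0.    , 424.1957, 190.5226],
       [  0.    ,   0.    ,   1.    ]]), 'view': array([[    0.0479,    -0.9988,    -0.0026,    28.3562],
       [    0.9744,     0.0462,     0.2198,  -560.403 ],
       [   -0.2195,    -0.013 ,     0.9755, -1026.722 ],
       [    0.    ,     0.    ,     0.    ,     1.    ]])}
side {'camera_matrix': array([[445.0345,   0.    , 253.7588],
       [  0.    , 445.0345, 198.785 ],
       [  0.    ,   0.    ,   1.    ]]), 'view': array([[   0.9689,   -0.2471,   -0.0166, -482.6401],
       [   0.1087,    0.364 ,    0.925 , -176.3372],
       [  -0.2225,   -0.898 ,    0.3795, -905.3212],
       [   0.    ,    0.    ,    0.    ,    1.    ]])}
wrist {'camera_matrix': array([[297.3186,   0.    , 249.1982],
       [  0.    , 297.3186, 191.668 ],
       [  0.    ,   0.    ,   1.    ]]), 'T_tool_cam': array([[   0.0013,    0.9555,    0.2951,   74.2113],
       [   1.    ,   -0.0011,   -0.0006,   -0.6532],
       [  -0.0002,    0.2951,   -0.9555, -181.4702],
       [   0.    ,    0.    ,    0.    ,    1.    ]])}
```

View pics/top0.png

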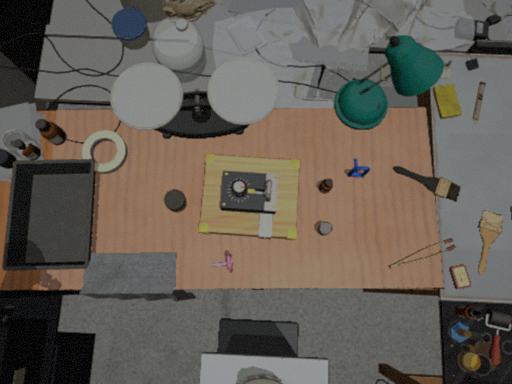

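View pics/side0.png

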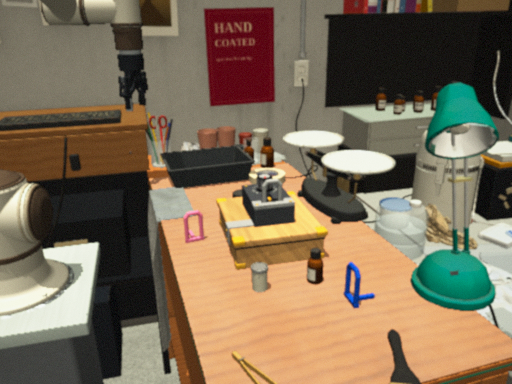

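Top view: the chest is at (250,196) with the dial at (239,187). The steel shackle is at about (268,190). The look-alikes are blue at (358,170) and pink at (226,262). I choose the steel one on the housing. Bystanders: tub (175,200), bottle (326,185), can (324,228). Next, a close crop to check.

Run:
```python
import cv2, numpy as np
a=cv2.imread("pics/top0.png")[145:245,190:310];b=cv2.imread("pics/side0.png")[160:270,205:335]
A=cv2.resize(a,(480,400),interpolation=cv2.INTER_CUBIC)
B=cv2.resize(b,(473,400),interpolation=cv2.INTER_CUBIC)
A=cv2.convertScaleAbs(A,alpha=1.3)
C=np.hstack([A[:, :400],B[:,:400]])
cv2.imwrite("pics/c0.png",C)
```

```text
(no output)
```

View pics/c0.png

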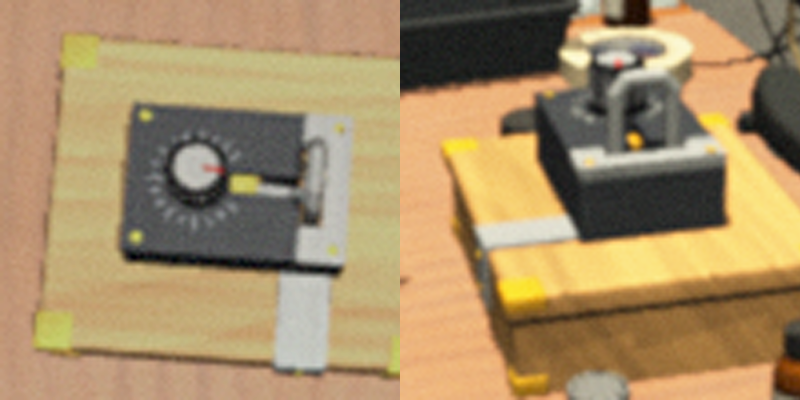

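```bash
cat > h.py <<'E'
import numpy as np
from scipy.spatial.transform import Rotation as R
from scipy.optimize import least_squares
from bench import arm, optics
np.set_printoptions(precision=3,suppress=True)
def proj(P,view,K):
    c=(view@np.c_[P,np.ones(len(P))].T)[:3]
    return np.c_[K[0,2]+K[0,0]*c[0]/-c[2],K[1,2]-K[1,1]*c[1]/-c[2]]
def wproj(P,s,info):
    T=info["T_tool_cam"];K=info["camera_matrix"]
    t=R.from_quat(s["ee_rot"]).inv().apply(np.asarray(P)-s["position"])
    c=(t-T[:3,3])@T[:3,:3]; v=c*[1,-1,-1]
    rho=np.hypot(v[:,0],v[:,1]);th=np.arctan2(rho,v[:,2])
    return np.c_[K[0,2]+K[0,0]*th*v[:,0]/rho,K[1,2]+K[1,1]*th*v[:,1]/rho]
def W(q,P):
    return R.from_euler('z',q[2]).apply(P)+[q[0],q[1],0]
E
python3 - <<'E'
from h import *
i=optics.camera_info("top");V,K=i["view"],i["camera_matrix"]
P=np.array([[46,70,120],[46,-66,120],[-46,-66,120],[-46,70,120],[0,26,154],[102,122,70],[-102,122,70.]])
px=np.array([[134,102],[352,117],[343,266],[122,250],[197,166],[63,35],[36,350]])/4+[190,145]
r=least_squares(lambda q:(proj(W(q,P),V,K)-px).ravel(),[550,0,0])
q=r.x;print(q,"res",r.fun.reshape(-1,2))
print("dial",W(q,np.array([[0,26,138.]])),"bow",W(q,np.array([[0,-44,165.]])))
i=optics.camera_info("side")
print("side pred dial top,bow",proj(W(q,np.array([[0,26,154.],[0,-44,170]])),i["view"],i["camera_matrix"]))
# bystanders from top
for n,p,z in(("tub",(175,200),52),("bot",(326,183),72),("can",(324,226),51)):
    rr=least_squares(lambda u:(proj(np.array([[u[0],u[1],z]]),V,K)-p).ravel(),[550,0]);print(n,rr.x)
s=arm.read_state();print("tool yaw",R.from_quat(s["ee_rot"]).as_matrix())
E
```

```text
[544.862  52.635  -0.016] res [[-0.519  0.27 ]
 [ 0.339 -0.07 ]
 [ 0.693 -0.348]
 [-0.503  0.093]
 [-0.06   0.434]
 [ 0.204  0.146]
 [-0.149 -0.549]]
dial [[545.29   78.631 138.   ]] bow [[544.138   8.641 165.   ]]
side pred dial top,bow [[263.901 175.639]
 [271.927 178.946]]
tub [526.604 246.247]
bot [ 585.152 -139.042]
can [ 477.463 -138.487]
tool yaw [[ 0.902 -0.432 -0.001]
 [-0.432 -0.902 -0.002]
 [ 0.     0.002 -1.   ]]
```

```bash
cat >> h.py <<'E'
def plan(target,phi):
    s=arm.read_state();M=R.from_quat(s["ee_rot"])
    G=R.from_euler('z',phi)*R.from_euler('x',np.pi)
    print("pos",s["position"],"width",s["gripper_width"],"F",s["contact_force"],"t",s["clock"],"j",s["joints"])
    print("slide",M.inv().apply(np.array(target)-s["position"]),"dr",(M.inv()*G).as_rotvec()/np.radians(8))
E
python3 -c "
from h import *
plan([545.3,78.6,230],-1.2)"
```

```text
pos [269.821 563.216 191.596] width 85.19808179040311 F [-0.115  0.214  0.284] t 0.15 j [ 1.383  0.385  0.007 -0.    -1.194 -0.259]
slide [457.867 318.028 -37.835] dr [ 0.011 -0.005  5.394]
```

>>> step_arm([
  {"slide":[15,10,-20],"dr":[0,0,0.3],"jaw":85},
  {"slide":[55,38,-38],"dr":[0,0,1],"jaw":85},
  {"slide":[105,73,-38],"dr":[0,0,2],"jaw":85},
  {"slide":[155,108,-38],"dr":[0,0,3],"jaw":85},
  {"slide":[205,142,-38],"dr":[0,0,4],"jaw":85},
  {"slide":[255,177,-38],"dr":[0,0,4.7],"jaw":85},
  {"slide":[305,212,-38],"dr":[0,0,5.4],"jaw":85},
  {"slide":[345,240,-38],"dr":[0,0,5.4],"jaw":85},
])

```text
clock: 1.15
position: [478.4, 195.3, 232.2]
ee_rot: [0.824, -0.566, 0.001, -0.001]
contact_force: [0.5, -0.2, -0.2]
gripper_width: 84.7
grasp_force: 0.0
```

```bash
python3 -c "
from h import *
plan([545.3,78.6,230],-1.2)"
```

```text
pos [478.368 195.262 232.188] width 84.69264520442417 F [ 0.522 -0.195 -0.21 ] t 1.15 j [ 0.702  0.17  -0.19   0.001 -1.208 -0.336]
slide [132.909 -20.615   2.198] dr [-0.017  0.002 -0.027]
```

>>> step_arm([
  {"slide":[30,-5,0],"jaw":85},
  {"slide":[75,-12,1],"jaw":85},
  {"slide":[115,-18,1],"jaw":85},
  {"slide":[134,-21,1],"jaw":85},
  {"slide":[134,-21,1],"jaw":85},
  {"slide":[134,-21,1],"jaw":85},
  {"slide":[134,-21,1],"jaw":85},
  {"slide":[134,-21,1],"jaw":85},
])

```text
$.motion[0]: bad value
```

Run:
```python
from h import *
import cv2
plan([545.3,78.6,190],-1.2)
s=arm.read_state();im=optics.get_image("wrist");i=optics.camera_info("wrist")
q=[544.9,52.6,-.016]
P=W(q,np.array([[0,26,154],[0,-44,170],[46,70,120],[46,-66,120],[-46,-66,120],[-46,70,120.]]))
p=wproj(P,s,i);print(p)
big=cv2.resize(im,(768,576),interpolation=cv2.INTER_CUBIC)
for u in p: cv2.drawMarker(big,tuple(int(v*1.5) for v in u),(0,255,0),cv2.MARKER_CROSS,10,1)
cv2.imwrite("pics/w1.png",big)
```

```text
pos [478.368 195.262 232.188] width 84.69264520442417 F [ 0.522 -0.195 -0.21 ] t 1.15 j [ 0.702  0.17  -0.19   0.001 -1.208 -0.336]
slide [132.921 -20.521  42.198] dr [-0.017  0.002 -0.027]
[[225.028  36.66 ]
 [255.804 -37.103]
 [168.595  70.006]
 [220.752 -46.156]
 [305.741 -16.428]
 [254.855 101.781]]
```

View pics/w1.png

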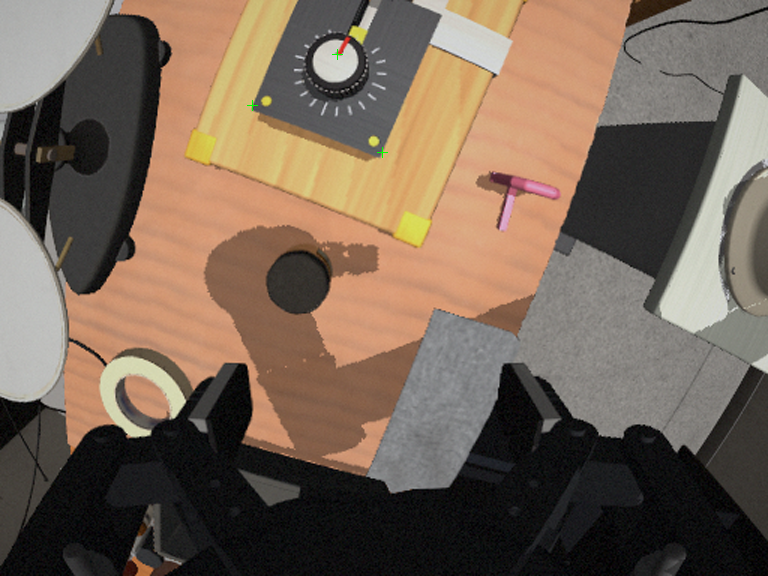

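The wrist view (768-wide) shows the dial at (336,60), against a prediction of (337,55), so the estimate is good. The move was refused because `dr` was missing, so I'll resend it.

>>> step_arm([
  {"slide":[30,-5,0],"dr":[0,0,0],"jaw":85},
  {"slide":[75,-12,1],"dr":[0,0,0],"jaw":85},
  {"slide":[115,-18,1],"dr":[0,0,0],"jaw":85},
  {"slide":[134,-21,1],"dr":[0,0,0],"jaw":85},
  {"slide":[134,-21,1],"dr":[0,0,0],"jaw":85},
  {"slide":[134,-21,1],"dr":[0,0,0],"jaw":85},
  {"slide":[134,-21,1],"dr":[0,0,0],"jaw":85},
  {"slide":[134,-21,1],"dr":[0,0,0],"jaw":85},
])

```text
clock: 2.2
position: [545.2, 81.5, 229.6]
ee_rot: [0.825, -0.564, 0.0, -0.0]
contact_force: [-0.7, 0.2, -0.7]
gripper_width: 84.9
grasp_force: 0.0
```

Run:
```python
from h import *
import cv2
plan([545.3,78.6,190],-1.2)
s=arm.read_state();im=optics.get_image("wrist");i=optics.camera_info("wrist")
q=[544.9,52.6,-.016]
P=W(q,np.array([[0,26,154],[0,-44,170],[46,70,120],[46,-66,120],[-46,-66,120],[-46,70,120.]]))
p=wproj(P,s,i);print(p)
big=cv2.resize(im,(768,576),interpolation=cv2.INTER_CUBIC)
for u in p: cv2.drawMarker(big,tuple(int(v*1.5) for v in u),(0,255,0),cv2.MARKER_CROSS,10,1)
cv2.imwrite("pics/w2.png",big)
```

```text
pos [545.243  81.51  229.586] width 84.91295839348255 F [-0.723  0.192 -0.715] t 2.2 j [ 0.442  0.234 -0.114 -0.    -1.222 -0.071]
slide [ 2.735  1.012 39.585] dr [-0.002  0.     0.003]
[[249.849 183.122]
 [282.887 111.055]
 [192.889 196.054]
 [241.739  70.879]
 [328.099 108.312]
 [273.919 227.012]]
```

View pics/w2.png

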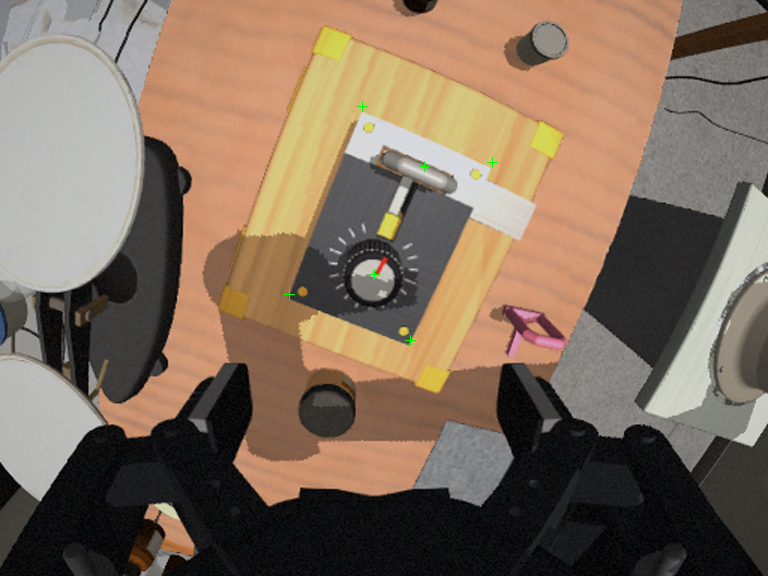

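Run:
```python
from h import *
s=arm.read_state();i=optics.camera_info("wrist")
P=np.array([[0,26,154],[0,-44,170],[46,-66,120],[-46,70,120],[46,70,120.]])
px=np.array([[373,279],[419,169],[361,113],[411,345],[292,297]])/1.5
r=least_squares(lambda q:(wproj(W(q,P),s,i)-px).ravel(),[545,52,0])
print(r.x,r.fun.reshape(-1,2)); q=r.x
print(W(q,np.array([[0,26,138.],[0,-44,165]])))
```

```text
[544.839  55.183  -0.001] [[ 0.575  0.01 ]
 [ 1.616  1.144]
 [-1.154 -1.605]
 [ 0.18  -1.039]
 [-1.762  1.345]]
[[544.855  81.183 138.   ]
 [544.81   11.183 165.   ]]
```

>>> step_arm([
  {"slide":[1,0.5,20],"dr":[0,0,0],"jaw":70},
  {"slide":[1.3,0.7,45],"dr":[0,0,0],"jaw":70},
  {"slide":[1.3,0.7,70],"dr":[0,0,0],"jaw":70},
  {"slide":[1.3,0.7,90],"dr":[0,0,0],"jaw":70},
  {"slide":[1.3,0.7,103],"dr":[0,0,0],"jaw":70},
  {"slide":[1.3,0.7,103],"dr":[0,0,0],"jaw":70},
  {"slide":[1.3,0.7,103],"dr":[0,0,0],"jaw":55},
  {"slide":[1.3,0.7,103],"dr":[0,0,0],"jaw":50},
])

```text
clock: 3.25
position: [545.9, 79.6, 127.3]
ee_rot: [0.825, -0.565, 0.001, -0.001]
contact_force: [0.3, 0.2, -0.3]
gripper_width: 49.7
grasp_force: 0.0
```

>>> step_arm([
  {"slide":[0,0,0],"dr":[0,0,0],"jaw":42},
  {"slide":[0,0,0],"dr":[0,0,0],"jaw":38},
  {"slide":[0,0,0],"dr":[0,0,0],"jaw":32},
  {"slide":[0,0,0],"dr":[0,0,0],"jaw":32},
  {"slide":[0,0,0],"dr":[0,0,0],"jaw":32},
  {"slide":[0,0,0],"dr":[0,0,0],"jaw":32},
  {"slide":[0,0,0],"dr":[0,0,0],"jaw":32},
  {"slide":[0,0,0],"dr":[0,0,0],"jaw":32},
])

```text
clock: 4.25
position: [545.3, 79.3, 126.4]
ee_rot: [0.825, -0.565, 0.0, 0.0]
contact_force: [0.4, -0.1, -1.1]
gripper_width: 32.1
grasp_force: 0.0
```

```bash
python3 -c "
from h import *
s=arm.read_state();print(s['position'],s['contact_force'],s['wrist_torque'],s['grasp_force'],s['gripper_width'],s['joints'],s['ee_rot'])"
```

```text
[545.309  79.332 126.408] [ 0.406 -0.05  -1.094] [-0.003 -0.026  0.014] 0.0 32.07919460709252 [ 0.439  0.318 -0.271  0.    -0.982 -0.069] [ 0.825 -0.565  0.     0.   ]
```

Run:
```python
from h import *
import cv2
im=optics.get_image("wrist")[120:340,120:400]; t=optics.get_image("side")[130:250,200:330]
cv2.imwrite("pics/w3.png",np.hstack([cv2.resize(im,(420,330)),cv2.resize(t,(357,330),interpolation=cv2.INTER_CUBIC)]))
```

```text
(no output)
```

View pics/w3.png

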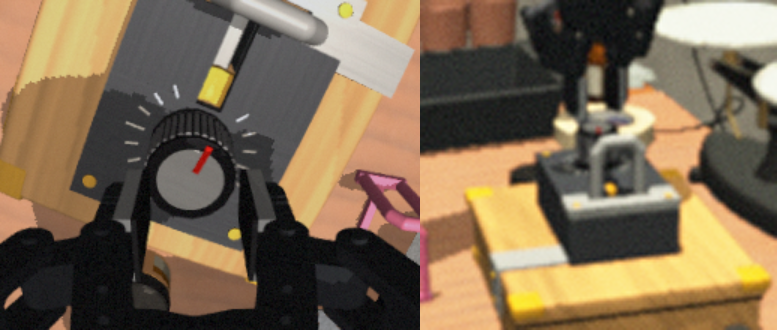

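Run:
```python
from h import *
s=arm.read_state();i=optics.camera_info("wrist")
M=R.from_quat(s["ee_rot"])
f=lambda P:((wproj(P,s,i)-120)*1.5)
print("dial top pred",f(np.array([[545,80,154],[545,80,120.]])))
T=np.array([[x,y,z] for z in(0,-19,-30) for y in(-16,16,) for x in (-11,11)],float)
print(np.c_[T,f(M.apply(T)+s["position"])])
```

```text
dial top pred [[192.84  175.759]
 [192.96  142.954]]
[[-11.    -16.      0.    157.233 169.293]
 [ 11.    -16.      0.    155.84  123.06 ]
 [-11.     16.      0.    228.522 169.377]
 [ 11.     16.      0.    229.972 123.143]
 [-11.    -16.    -19.    153.778 188.827]
 [ 11.    -16.    -19.    151.968 138.962]
 [-11.     16.    -19.    231.837 188.922]
 [ 11.     16.    -19.    233.698 139.057]
 [-11.    -16.    -30.    151.491 201.861]
 [ 11.    -16.    -30.    149.363 149.731]
 [-11.     16.    -30.    234.032 201.964]
 [ 11.     16.    -30.    236.204 149.833]]
```

>>> step_arm([
  {"slide":[0,0,0],"dr":[0,0,0],"jaw":30},
  {"slide":[0,0,0],"dr":[0,0,0],"jaw":28},
  {"slide":[0,0,0],"dr":[0,0,0],"jaw":28},
  {"slide":[0,0,0],"dr":[0,0,0],"jaw":26},
  {"slide":[0,0,0],"dr":[0,0,0],"jaw":26},
  {"slide":[0,0,0],"dr":[0,0,0],"jaw":25},
  {"slide":[0,0,0],"dr":[0,0,0],"jaw":25},
  {"slide":[0,0,0],"dr":[0,0,0],"jaw":25},
])

```text
clock: 5.35
position: [545.3, 79.3, 126.4]
ee_rot: [0.825, -0.565, -0.0, 0.0]
contact_force: [-0.4, -0.7, -0.2]
gripper_width: 24.9
grasp_force: 0.0
```

Run:
```python
from h import *
import cv2
s=arm.read_state();i=optics.camera_info("side");V,K=i["view"],i["camera_matrix"]
print("start tcp side px",proj(np.array([[270,563.6,192],[270,563.6,250]]),V,K))
M=R.from_quat(s["ee_rot"])
T=np.array([[0,0,0],[0,0,-19],[0,0,-40],[0,0,-73]],float)
p=proj(M.apply(T)+s["position"],V,K);print(p)
im=optics.get_image("side");x0,y0=205,115
c=cv2.resize(im[y0:y0+100,x0:x0+110],None,fx=5,fy=5,interpolation=cv2.INTER_CUBIC)
c=cv2.convertScaleAbs(c,alpha=1.5)
for u in p: cv2.drawMarker(c,(int((u[0]-x0)*5),int((u[1]-y0)*5)),(0,255,0),cv2.MARKER_CROSS,12,1)
cv2.imwrite("pics/s4.png",c)
```

```text
start tcp side px [[138.098 123.76 ]
 [135.936 105.216]]
[[263.919 186.596]
 [263.854 179.01 ]
 [263.782 170.503]
 [263.666 156.867]]
```

View pics/s4.png

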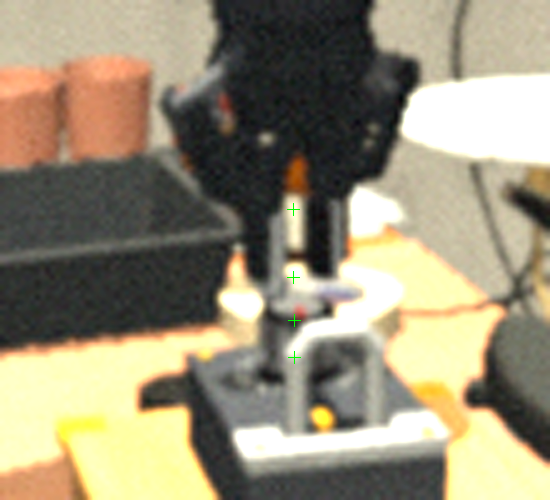

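The fingertips end about 40 mm above the reported TCP: in this crop they meet the -40 mark at (285,277), clear above the dial. That explains the empty grip. The real finger end is about 40 mm behind the reported TCP, so I'll reopen and go lower, watching the force.

>>> step_arm([
  {"slide":[0,0,0],"dr":[0,0,0],"jaw":60},
  {"slide":[0,0,0],"dr":[0,0,0],"jaw":60},
  {"slide":[0,0,0],"dr":[0,0,0],"jaw":60},
  {"slide":[0,0,0],"dr":[0,0,0],"jaw":60},
  {"slide":[0,0,5],"dr":[0,0,0],"jaw":60},
  {"slide":[0,0,10],"dr":[0,0,0],"jaw":60},
  {"slide":[0,0,15],"dr":[0,0,0],"jaw":60},
  {"slide":[0,0,20],"dr":[0,0,0],"jaw":60},
])

```text
clock: 6.4
position: [545.2, 79.3, 105.9]
ee_rot: [0.825, -0.565, -0.0, 0.0]
contact_force: [-0.6, 0.8, 0.2]
gripper_width: 60.1
grasp_force: 0.0
```

>>> step_arm([
  {"slide":[0,0,4],"dr":[0,0,0],"jaw":60},
  {"slide":[0,0,8],"dr":[0,0,0],"jaw":60},
  {"slide":[0,0,12],"dr":[0,0,0],"jaw":60},
  {"slide":[0,0,15],"dr":[0,0,0],"jaw":60},
  {"slide":[0,0,18],"dr":[0,0,0],"jaw":60},
  {"slide":[0,0,18],"dr":[0,0,0],"jaw":50},
  {"slide":[0,0,18],"dr":[0,0,0],"jaw":45},
  {"slide":[0,0,18],"dr":[0,0,0],"jaw":42},
])

```text
clock: 7.4
position: [545.4, 79.4, 88.6]
ee_rot: [0.825, -0.565, 0.0, -0.0]
contact_force: [-0.4, 0.1, 0.2]
gripper_width: 42.0
grasp_force: 0.0
```

>>> step_arm([
  {"slide":[0,0,0],"dr":[0,0,0],"jaw":39},
  {"slide":[0,0,0],"dr":[0,0,0],"jaw":37},
  {"slide":[0,0,0],"dr":[0,0,0],"jaw":35},
  {"slide":[0,0,0],"dr":[0,0,0],"jaw":33},
  {"slide":[0,0,0],"dr":[0,0,0],"jaw":31},
  {"slide":[0,0,0],"dr":[0,0,0],"jaw":30},
  {"slide":[0,0,0],"dr":[0,0,0],"jaw":30},
  {"slide":[0,0,0],"dr":[0,0,0],"jaw":30},
])

```text
clock: 8.4
position: [547.0, 80.0, 89.3]
ee_rot: [0.825, -0.565, 0.001, -0.002]
contact_force: [5.3, 1.7, 2.3]
gripper_width: 34.1
grasp_force: 59.5
```

>>> step_arm([
  {"slide":[0,-1.7,0],"dr":[0,0,-0.2],"jaw":30},
  {"slide":[0,-1.7,0],"dr":[0,0,-0.6],"jaw":30},
  {"slide":[0,-1.7,0],"dr":[0,0,-1.0],"jaw":30},
  {"slide":[0,-1.7,0],"dr":[0,0,-1.4],"jaw":30},
  {"slide":[0,-1.7,0],"dr":[0,0,-1.8],"jaw":30},
  {"slide":[0,-1.7,0],"dr":[0,0,-2.2],"jaw":30},
  {"slide":[0,-1.7,0],"dr":[0,0,-2.6],"jaw":30},
  {"slide":[0,-1.7,0],"dr":[0,0,-3.0],"jaw":30},
])

```text
clock: 9.4
position: [547.4, 80.2, 89.3]
ee_rot: [0.925, -0.38, 0.001, -0.0]
contact_force: [2.8, 1.8, 4.6]
gripper_width: 34.4
grasp_force: 59.6
```

```bash
cat > st.py <<'E'
from h import *
s=arm.read_state();M=R.from_quat(s["ee_rot"]).as_matrix()
print("yaw",np.arctan2(M[1,0],M[0,0]),"torque",s["wrist_torque"],"F",s["contact_force"],s["position"],s["grasp_force"],"j6",s["joints"][5])
E
python3 st.py
```

```text
yaw -0.7793850448536622 torque [ 0.574 -0.713 -0.119] F [2.83  1.819 4.605] [547.366  80.24   89.278] 59.597060680389404 j6 0.3527195547814015
```

>>> step_arm([
  {"slide":[0,0,0],"dr":[0,0,-0.4],"jaw":30},
  {"slide":[0,0,0],"dr":[0,0,-0.8],"jaw":30},
  {"slide":[0,0,0],"dr":[0,0,-1.2],"jaw":30},
  {"slide":[0,0,0],"dr":[0,0,-1.6],"jaw":30},
  {"slide":[0,0,0],"dr":[0,0,-2.0],"jaw":30},
  {"slide":[0,0,0],"dr":[0,0,-2.4],"jaw":30},
  {"slide":[0,0,0],"dr":[0,0,-2.7],"jaw":30},
  {"slide":[0,0,0],"dr":[0,0,-3.0],"jaw":30},
])

```text
clock: 10.4
position: [547.7, 80.7, 89.3]
ee_rot: [0.984, -0.179, 0.001, -0.001]
contact_force: [2.2, 2.8, 5.9]
gripper_width: 34.2
grasp_force: 59.6
```

```bash
python3 st.py
```

```text
yaw -0.3608580517932704 torque [ 0.85  -0.732 -0.136] F [2.227 2.79  5.923] [547.68   80.686  89.286] 59.59448218345642 j6 0.7711366971200634
```

>>> step_arm([
  {"slide":[0,0,0],"dr":[0,0,-0.4],"jaw":30},
  {"slide":[0,0,0],"dr":[0,0,-0.8],"jaw":30},
  {"slide":[0,0,0],"dr":[0,0,-1.2],"jaw":30},
  {"slide":[0,0,0],"dr":[0,0,-1.6],"jaw":30},
  {"slide":[0,0,0],"dr":[0,0,-2.0],"jaw":30},
  {"slide":[0,0,0],"dr":[0,0,-2.4],"jaw":30},
  {"slide":[0,0,0],"dr":[0,0,-2.7],"jaw":30},
  {"slide":[0,0,0],"dr":[0,0,-3.0],"jaw":30},
])

```text
clock: 11.4
position: [547.8, 81.2, 89.3]
ee_rot: [1.0, 0.029, 0.001, -0.001]
contact_force: [3.2, 4.9, 4.6]
gripper_width: 34.6
grasp_force: 59.5
```

```bash
python3 st.py
```

```text
yaw 0.05824982428755664 torque [ 1.362 -0.608 -0.079] F [3.169 4.859 4.594] [547.783  81.182  89.297] 59.54059839248657 j6 1.1901696953609395
```

>>> step_arm([
  {"slide":[0,0,0],"dr":[0,0,-0.4],"jaw":30},
  {"slide":[0,0,0],"dr":[0,0,-0.8],"jaw":30},
  {"slide":[0,0,0],"dr":[0,0,-1.1],"jaw":30},
  {"slide":[0,0,0],"dr":[0,0,-1.4],"jaw":30},
  {"slide":[0,0,0],"dr":[0,0,-1.7],"jaw":30},
  {"slide":[0,0,0],"dr":[0,0,-2.0],"jaw":30},
  {"slide":[0,0,0],"dr":[0,0,-2.2],"jaw":30},
  {"slide":[0,0,0],"dr":[0,0,-2.4],"jaw":30},
])

```text
clock: 12.4
position: [548.4, 82.0, 89.3]
ee_rot: [0.981, 0.193, 0.002, -0.002]
contact_force: [3.0, 7.5, 4.4]
gripper_width: 34.4
grasp_force: 61.3
```

```bash
python3 st.py
```

```text
yaw 0.3874264547062196 torque [ 2.029 -0.564 -1.135] F [3.017 7.517 4.446] [548.374  81.969  89.321] 61.331866979599 j6 1.5209090119533057
```

The wrist moment jumped to 1.1 N m, so the dial has stopped dead. Next I check that the shackle rose.

Run:
```python
from h import *
import cv2
b=optics.get_image("side");a=cv2.imread("pics/side0.png")
i=optics.camera_info("side")
print(proj(np.array([[544.7,10,170.],[544.7,10,177]]),i["view"],i["camera_matrix"]))
c=[cv2.resize(x[150:220,245:315],(400,400),interpolation=cv2.INTER_CUBIC) for x in(a,b)]
for x in c:
    for k in range(0,400,57): cv2.line(x,(0,k),(15,k),(0,255,0),1)
cv2.imwrite("pics/s5.png",np.hstack(c))
```

```text
[[271.998 178.719]
 [271.994 175.688]]
```

View pics/s5.png

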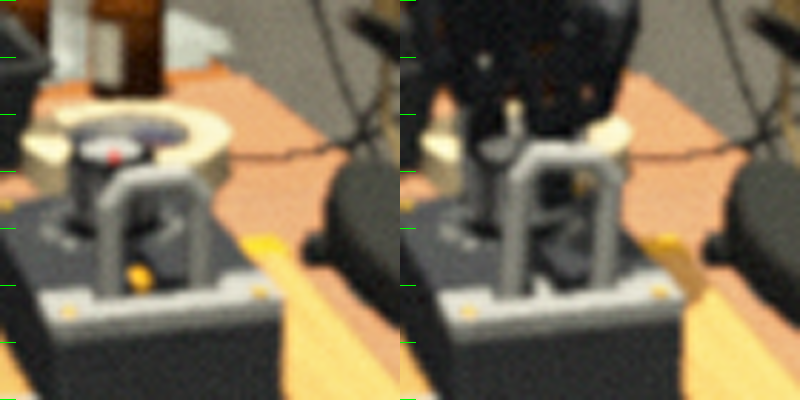

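The bow top moved from y≈170 to 145 in the crop (about 4.4 px, 7–10 mm), so the shackle has popped. Now I release the dial and lift.

>>> step_arm([
  {"slide":[0,0,0],"dr":[0,0,-2.2],"jaw":36},
  {"slide":[0,0,0],"dr":[0,0,0],"jaw":44},
  {"slide":[0,0,0],"dr":[0,0,0],"jaw":52},
  {"slide":[0,0,0],"dr":[0,0,0],"jaw":52},
  {"slide":[0,0,0],"dr":[0,0,0],"jaw":52},
  {"slide":[0,0,-15],"dr":[0,0,0],"jaw":52},
  {"slide":[0,0,-35],"dr":[0,0,0],"jaw":52},
  {"slide":[0,0,-60],"dr":[0,0,0],"jaw":52},
])

```text
clock: 13.45
position: [546.8, 79.9, 149.8]
ee_rot: [0.981, 0.195, -0.0, 0.0]
contact_force: [0.8, 0.8, -0.2]
gripper_width: 52.0
grasp_force: 0.0
```

```bash
python3 -c "
from h import *
plan([547,12,170],-0.01)"; python3 st.py
```

```text
pos [546.829  79.874 149.807] width 52.038029013267035 F [ 0.839  0.801 -0.202] t 13.45 j [ 0.438  0.298 -0.235  0.    -1.038  1.524]
slide [-25.75   62.803 -20.184] dr [0.001 0.    2.876]
yaw 0.3916209393712917 torque [ 0.017 -0.055  0.004] F [ 0.839  0.801 -0.202] [546.829  79.874 149.807] 0.0 j6 1.523899141544532
```

>>> step_arm([
  {"slide":[0,0,-20],"dr":[0,0,0],"jaw":52},
  {"slide":[-4,10,-20],"dr":[0,0,0.7],"jaw":50},
  {"slide":[-12,30,-20],"dr":[0,0,1.5],"jaw":48},
  {"slide":[-20,50,-20],"dr":[0,0,2.3],"jaw":44},
  {"slide":[-26,63,-20],"dr":[0,0,2.9],"jaw":44},
  {"slide":[-26,63,-20],"dr":[0,0,2.9],"jaw":44},
  {"slide":[-26,63,-20],"dr":[0,0,2.9],"jaw":44},
  {"slide":[-26,63,-20],"dr":[0,0,2.9],"jaw":44},
])

```text
clock: 14.45
position: [547.0, 12.3, 168.6]
ee_rot: [1.0, -0.006, 0.0, -0.0]
contact_force: [0.7, 0.1, -0.4]
gripper_width: 43.9
grasp_force: 0.0
```

Run:
```python
from h import *
import cv2
plan([547,12,115],-0.01)
s=arm.read_state();im=optics.get_image("wrist");i=optics.camera_info("wrist")
p=wproj(np.array([[547,12,177.],[547,12,172],[547.5,82,154]]),s,i);print(p)
x0,y0=120,100
c=cv2.resize(im[y0:y0+220,x0:x0+280],None,fx=2.7,fy=2.7,interpolation=cv2.INTER_CUBIC)
for u in p: cv2.drawMarker(c,(int((u[0]-x0)*2.7),int((u[1]-y0)*2.7)),(0,255,0),cv2.MARKER_CROSS,12,1)
cv2.imwrite("pics/w6.png",c)
```

```text
pos [546.968  12.334 168.644] width 43.91834261714282 F [ 0.709  0.098 -0.367] t 14.45 j [ 0.319  0.272 -0.221 -0.    -1.078  1.239]
slide [ 0.021  0.34  53.644] dr [-0.001 -0.002 -0.018]
[[251.177 223.475]
 [251.129 220.432]
 [155.03  210.318]]
```

View pics/w6.png

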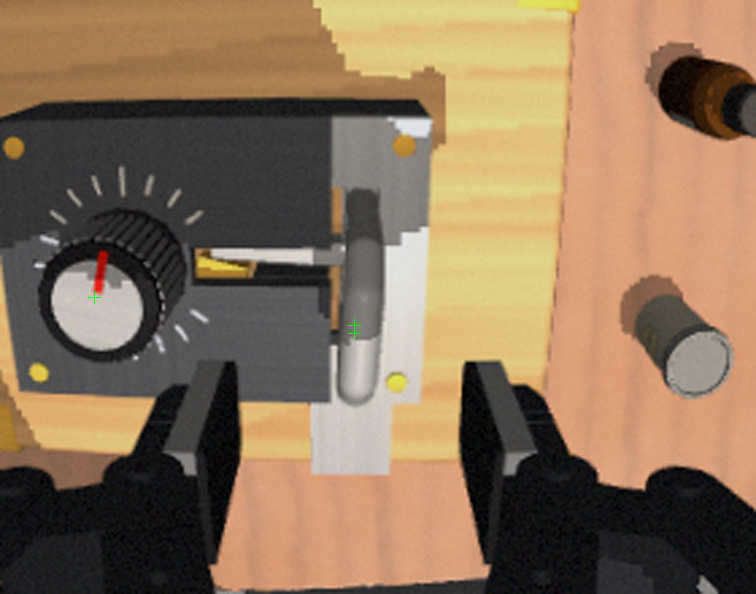

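The shackle bow is at about (361,320) in the crop, against a prediction of (354,328). I shift +2 mm along tool y, descend around the bar and close.

>>> step_arm([
  {"slide":[0,2,5],"dr":[0,0,0],"jaw":44},
  {"slide":[0,2,15],"dr":[0,0,0],"jaw":44},
  {"slide":[0,2,25],"dr":[0,0,0],"jaw":44},
  {"slide":[0,2,35],"dr":[0,0,0],"jaw":44},
  {"slide":[0,2,45],"dr":[0,0,0],"jaw":44},
  {"slide":[0,2,53],"dr":[0,0,0],"jaw":44},
  {"slide":[0,2,53],"dr":[0,0,0],"jaw":40},
  {"slide":[0,2,53],"dr":[0,0,0],"jaw":30},
])

```text
clock: 15.5
position: [547.2, 9.8, 115.7]
ee_rot: [1.0, -0.007, 0.0, -0.0]
contact_force: [0.7, 0.6, 0.0]
gripper_width: 30.1
grasp_force: 0.0
```

>>> step_arm([
  {"slide":[0,0,0],"dr":[0,0,0],"jaw":20},
  {"slide":[0,0,0],"dr":[0,0,0],"jaw":14},
  {"slide":[0,0,0],"dr":[0,0,0],"jaw":11},
  {"slide":[0,0,0],"dr":[0,0,0],"jaw":8},
  {"slide":[0,0,0],"dr":[0,0,0],"jaw":5},
  {"slide":[0,0,0],"dr":[0,0,0],"jaw":3},
  {"slide":[0,0,0],"dr":[0,0,0],"jaw":3},
  {"slide":[0,0,0],"dr":[0,0,0],"jaw":3},
])

```text
clock: 16.5
position: [547.4, 9.8, 115.8]
ee_rot: [1.0, -0.007, 0.001, -0.0]
contact_force: [2.5, -0.9, 2.2]
gripper_width: 8.1
grasp_force: 58.4
```

>>> step_arm([
  {"slide":[0,0,-4],"dr":[0,0,0],"jaw":3},
  {"slide":[0,0,-9],"dr":[0,0,0],"jaw":3},
  {"slide":[0,0,-15],"dr":[0,0,0],"jaw":3},
  {"slide":[0,0,-21],"dr":[0,0,0],"jaw":3},
  {"slide":[0,0,-27],"dr":[0,0,0],"jaw":3},
  {"slide":[0,0,-33],"dr":[0,0,0],"jaw":3},
  {"slide":[0,0,-39],"dr":[0,0,0],"jaw":3},
  {"slide":[0,0,-45],"dr":[0,0,0],"jaw":3},
])

```text
clock: 17.5
position: [546.8, 9.8, 160.8]
ee_rot: [1.0, -0.007, -0.0, -0.0]
contact_force: [-0.1, -0.3, -0.6]
gripper_width: 8.0
grasp_force: 58.4
```

>>> step_arm([
  {"slide":[0,0,-8],"dr":[0,0,0],"jaw":3},
  {"slide":[0,0,-18],"dr":[0,0,0],"jaw":3},
  {"slide":[0,0,-30],"dr":[0,0,0],"jaw":3},
  {"slide":[0,0,-45],"dr":[0,0,0],"jaw":3},
  {"slide":[0,0,-60],"dr":[0,0,0],"jaw":3},
  {"slide":[0,0,-72],"dr":[0,0,0],"jaw":3},
  {"slide":[0,0,-80],"dr":[0,0,0],"jaw":3},
  {"slide":[0,0,-85],"dr":[0,0,0],"jaw":3},
])

```text
clock: 18.5
position: [546.8, 9.8, 245.8]
ee_rot: [1.0, -0.007, 0.0, -0.0]
contact_force: [-0.3, 0.8, -1.1]
gripper_width: 8.2
grasp_force: 58.4
```

>>> step_arm([
  {"slide":[0,0,0],"dr":[0,0,0],"jaw":3},
  {"slide":[0,0,0],"dr":[0,0,0],"jaw":3},
  {"slide":[0,0,0],"dr":[0,0,0],"jaw":3},
  {"slide":[0,0,0],"dr":[0,0,0],"jaw":3},
  {"slide":[0,0,0],"dr":[0,0,0],"jaw":3},
  {"slide":[0,0,0],"dr":[0,0,0],"jaw":3},
  {"slide":[0,0,0],"dr":[0,0,0],"jaw":3},
  {"slide":[0,0,0],"dr":[0,0,0],"jaw":3},
])

```text
clock: 19.5
position: [546.8, 9.8, 245.5]
ee_rot: [1.0, -0.007, 0.0, -0.0]
contact_force: [-1.4, -0.5, -1.4]
gripper_width: 8.0
grasp_force: 58.4
```

```bash
python3 - <<'E'
from h import *
import cv2
i=optics.camera_info("side")
p=proj(np.array([[547,10,265.],[547,10,302]]),i["view"],i["camera_matrix"]);print(p)
c=cv2.resize(optics.get_image("side")[80:280,180:380],(600,600))
for u in p: cv2.drawMarker(c,(int((u[0]-180)*3),int((u[1]-80)*3)),(0,255,0),cv2.MARKER_CROSS,12,1)
cv2.imwrite("pics/s7.png",c)
E
python3 st.py
```

```text
[[272.999 136.029]
 [272.994 118.541]]
yaw -0.01395343102251406 torque [-0.03   0.008 -0.016] F [-0.485  0.376 -0.908] [546.829   9.797 245.434] 58.42527684755623 j6 1.2424230677895391
```

View pics/s7.png

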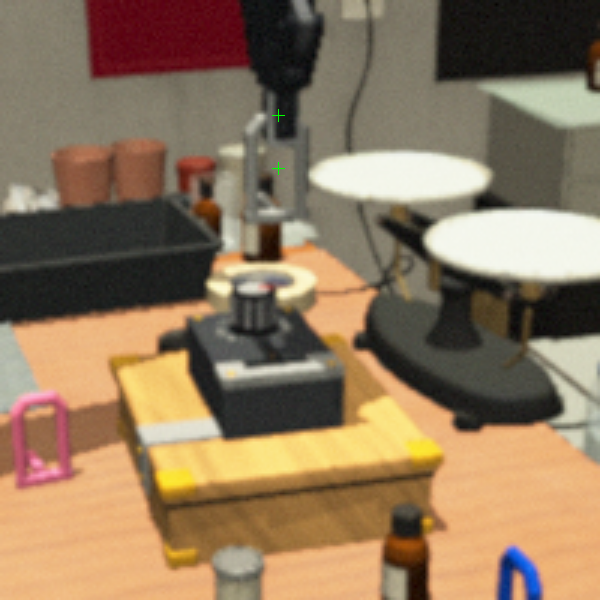

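The steel shackle hangs upright in the fingers, its bow at (278,118), well above the 265 mm mark at (278,168) and clear of the lock. The pink and blue look-alikes, the bottle and the can all stand where they were.

```bash
python3 -c "
from bench import arm
print(arm.job_done())"
```

```text
the job is handed in; nothing more can be done
None
```

The dial stopped dead at its notch, the shackle sprang up by itself, and I handed in at about 19.6 s with it held upright roughly 13 cm above its locked height; the bottle and can stand where they were, the tub was never approached below chest height but I didn't recheck it at the end, and no verdict came back.

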